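Pack two L-shaped cold plates into a cold-store tray

TASK

In this cold store, pack the two L-shaped cold plates into the shallow turquoise tray, turning them so that they interlock and both lie flat on the tray's floor inside its walls. Each plate has a grip block on top to lift it by; leave the straight cold plate where it lies.

Things in the scene. Friction and masses are not known exactly. Their poses are not given: they have to be found in the camera images.
- plate_a: L-shaped off-white plastic cold plate, 22 mm thick. Origin: underside, centre of the 138 (x) x 92 (y) mm rectangle round the L; z up. Long limb: y -46 to 0 mm, full length. Foot: x 23 to 69, y 0 to 46 mm. The -x, +y part is empty. Grip block: 24 x 24 mm, sides along x and y, 32 mm tall on the top face (22 to 54 mm above the underside), centred at x 11, y -13 mm, near the centre of mass. About 0.35 kg.
- plate_b: Identical: L-shaped off-white plastic cold plate, 22 mm thick. Origin: underside, centre of the 138 (x) x 92 (y) mm rectangle round the L; z up. Long limb: y -46 to 0 mm, full length. Foot: x 23 to 69, y 0 to 46 mm. The -x, +y part is empty. Grip block: 24 x 24 mm, sides along x and y, 32 mm tall on the top face (22 to 54 mm above the underside), centred at x 11, y -13 mm, near the centre of mass. About 0.35 kg.
- straight: A bystander: a straight cold plate of the same plastic, 138 x 46 mm and 22 mm thick, with the same 24 mm square, 32 mm tall grip block at its centre. It is not to be packed and must stay where it lies. Origin: centre of its underside; x along the 138 mm.
- tray: Shallow turquoise tray fixed to the bench. Inside 220 (x) x 128 (y) mm, walls 6 mm thick, rim 24 mm and floor 4 mm above the bench. Origin: centre of its underside, at bench height; z up. The L plates interlock in it as a block of about 184 x 92 mm: long limbs along the tray, side by side, one plate half a turn from the other, 36 mm of play in all each way.
Things that resemble listed ones, but are neither listed nor needed, are in the scene too. What is shaped like the plate_a but green or yellow is not meant.

How it is judged:
At the end, for the whole second after the job is handed in: Both L-shaped plates lie inside the tray, released and at rest: each with its underside on the tray floor (its origin less than 12 mm above the tray's underside), level within 0.1 rad, and its origin within 55 mm along and 30 mm across of the tray's centre (x of plate_a in the frame of tray between -0.055 and 0.055 m and y of plate_a in the frame of tray between -0.03 and 0.03 m and z of each of plate_a, plate_b in the frame of tray below 0.012 m and angle between each of plate_a, plate_b's own z axis and vertical below 0.1 rad and linear speed of each of plate_a, plate_b below 0.03 m/s and x of plate_b in the frame of tray between -0.055 and 0.055 m and y of plate_b in the frame of tray between -0.03 and 0.03 m); the robot touches nothing.
It fails at once if the straight cold plate was moved more than 40 mm (distance of straight from where it was at the start of the episode above 0.04 m).
It also fails if it takes over 54 s, if anything falls off the work surface, if the arm or the gripper's body presses on something with over 40 N, if the wrist force passes 120 N, or if a joint passes its speed limit or range.

ROBOT

A 7-joint arm with a two-finger parallel gripper is mounted at the origin on the work surface. World frame = base frame: x ahead of the robot, y to its left, z up, the work surface at z = 0. Lengths are in m, angles in rad, forces in N, time in s.
With the tool pointing down it reaches from about 0.4 to 0.85 m from the base axis. Payload 4.5 kg.
Tool frame: the origin (TCP) lies midway between the tips of the shut fingers; the grasp point (between the pads) lies 19 mm behind it; z points along the fingers, y is the direction in which the jaws open and shut (so a half turn about z gives the same grasp; the last joint's range is limited). The gripper opens to 88 mm and grips with 3 to 60 N. Pads are 18 mm wide; open, the fingers measure 123 mm over their backs; the gripper's body (75 mm by 187 mm) begins 45 mm behind the grasp point.
Start: joints at [-1.108, 0.689, -0.195, 1.565, 0.157, 0.902, -0.215], TCP at [0.26, 0.568, 0.213] pointing down, gripper open.
Joint ranges: [-3.01, 3.01], [-0.46, 2.08], [-1.47, 1.51], [0.13, 2.56], [-1, 4.14], [0.04, 2.09], [-2.66, 2.66]. Speed limits (rad/s): [2.57, 2.57, 3.14, 3.14, 3.14, 3.14, 3.14].

INTERFACE

Orientations are given as a unit quaternion [x, y, z, w].
In Python, from plant import r gives the robot as it stands. The module is installed in compiled form; this text tells all that it offers.
- The arm moves only by the tool carry_out, never from a script. Its argument "commands" is a list of rows, each a list of 6 numbers: the shift along the tool's x, y, z in m, then the turn, a rotation vector about the tool's x, y, z in degrees. In form: [[dx, dy, dz, wx, wy, wz], ...]. A call has 1 to 12 rows; each row is the pose to reach, as a shift and turn from the pose commanded when the call began, along the tool's axes at that moment; what a row does not reach only later rows make up. A row lasts 1/10 s, in which the tool goes at most 50 mm and 8.59 degrees, less where a joint would pass 70% of its speed; a pose out of reach is approached as far as the arm can. A call with a gripper value outside its range is refused whole. "fingers" is the closure in counts, from 0 (fully open) to 255 (shut), set as the call begins (left out, the last holds). The fingers move at their own pace and stop on an object; "grip_force" is the grip in N (left out, the last holds). Time passes only in rows, so rows that repeat a pose let the fingers close. It gives the time, the measured TCP pose, the force and the opening at its end, in the units of the state.
- r.get_state(): the state, without advancing time (a new reading comes with each control period).
- r.snapshot(name): name is "side" or "top"; returns a dict with "img" (420x560x3 uint8, blue, green, red), "intrinsics" (3x3 intrinsics, pixels), "extrinsics" (4x4, takes a point from camera to world coordinates). Camera axes: x right, y down, z forward; pixel columns grow to the right and rows downward; lengths in m; the calibration is good to about 2 mm. A picture is of the moment at which its call begins. There is no depth.
- r.finish_job(): hands the job in, once; it reports no verdict.
Trained networks look in a picture, given as the dict that the camera call returned (one of the last four; its "shot" number tells which), for a name from the list of things; names that differ only in an ending like _2 or _b are one class to them, and where a whole thing is asked for, a point or a joint stands for the part that bears it (a point fixed in the world has none). Each returns a list of dicts, best first, with "p" (0 to 1); they miss things now and then, are a little off and sometimes report something else, mostly with a low value. They report only what shows in the picture. A call takes as long as a camera call. They do not tell look-alikes from the thing itself.
- r.spot_in(picture, label): "xyz" ([x, y, z] in m, in world coordinates, good to about 4 mm: the middle of the surface that is visible of it).
- r.spot_point(picture, label): "xyz" ([x, y, z] in m, in world coordinates, good to about 4 mm: a listed point, or the origin of a listed thing).
The state is a dict: "clock": time; "q": joint angles; "qd": joint speeds; "joint_torque": joint torques, N m; "tool_pos": TCP position; "eef_rot": TCP orientation; "contact_force": force on the tool from outside, world axes, zero at the start; "moment": the same for the moment, N m; "opening": opening from 0.0 (shut) to 1.0 (fully open).
Only numpy, scipy, OpenCV 4.12 (cv2) and the standard library are available. Lean on these libraries where they do the work, as an engineer would, in place of code of your own. Each camera call takes 0.05 s, during which the arm holds its last target.

## Working session

There is one attempt and no reset: what is moved stays moved. The work goes in short steps, Python scripts to look and compute and a tool call to move; the robot and the scene stay as the last step left them, time stands still between calls to the robot, and variables do not carry over. Pictures are saved under pics/ and viewed, and the job is handed in when it is done.

Besides the shell and the picture viewer there is one more tool, called after "Call:" as name(argument=value, ...), one argument or row to a line, values as JSON. carry_out: Moves the arm, as the interface text tells. Its arguments: {"type":"object","properties":{"commands":{"type":"array","items":{"type":"array","items":{"type":"number"}}},"fingers":{"type":"number"},"grip_force":{"type":"number"}},"required":["commands"]}

```bash
mkdir -p pics
python3 - <<'E'
from plant import r
import cv2,json
s=r.get_state();print({k:(v if not hasattr(v,'tolist') else v.tolist()) for k,v in s.items()})
for n in("top","side"):
    p=r.snapshot(n);cv2.imwrite(f"pics/{n}0.png",p["img"]);print(n,p["intrinsics"],p["extrinsics"])
    for l in("plate_a","straight","tray"):
        print(l,"in",r.spot_in(p,l));print(l,"pt",r.spot_point(p,l))
E
```

```text
{'clock': 0.0, 'q': [-1.108171945926623, 0.6899389608729379, -0.19449754984933113, 1.5663291904274947, 0.15730237118743373, 0.9024738557121548, -0.2150931595352315], 'qd': [-0.0010109682958049278, 0.0006832340678376957, 6.7426527035040014e-06, -8.389968907699539e-05, 0.0002399339971693268, 0.0002384371886353147, 0.0010039446144159518], 'joint_torque': [-0.000640791367914062, -52.75801420211792, -1.2667742371559143, -15.342709422111511, -0.0525935017503798, 0.006691779271932319, 0.00015821258330106502], 'tool_pos': [0.2596580265287428, 0.5677849163821526, 0.21214169275134465], 'eef_rot': [0.21273482856702974, 0.9771095737344466, -0.0008716376031623884, -0.00011780888444970014], 'contact_force': [-0.25998835938464826, 0.16130174007134426, 0.24620156120033032], 'moment': [-0.02150001711756515, -0.051116189796803095, -0.055967010041892605], 'opening': 1.0022622249176227}
top [[403.88225567   0.         277.51535024]
 [  0.         403.88225567 214.00443851]
 [  0.           0.           1.        ]] [[ 0.00861304 -0.98951284  0.14418795  0.35832352]
 [-0.99979023 -0.01120114 -0.01714733 
[... 1049 characters left out ...]
1020235  0.78247405]
 [ 0.          0.          0.          1.        ]]
plate_a in [{'xyz': [0.5131, -0.3112, 0.0238], 'p': 0.91}, {'xyz': [0.369, -0.5545, 0.0221], 'p': 0.85}, {'xyz': [0.4702, -0.0751, 0.0265], 'p': 0.73}]
plate_a pt [{'xyz': [0.3604, -0.5619, -0.0013], 'p': 0.91}, {'xyz': [0.4636, -0.0821, -0.0001], 'p': 0.77}, {'xyz': [0.5829, -0.4764, 0.0013], 'p': 0.72}, {'xyz': [0.5327, -0.2761, 0.0029], 'p': 0.56}]
straight in [{'xyz': [0.6464, -0.1359, 0.0247], 'p': 0.89}]
straight pt [{'xyz': [0.6567, -0.1252, 0.0014], 'p': 0.8}, {'xyz': [0.5331, -0.2767, 0.003], 'p': 0.3}]
tray in [{'xyz': [0.5081, 0.1802, 0.0061], 'p': 0.57}]
tray pt [{'xyz': [0.5111, 0.1764, 0.0032], 'p': 0.87}]
```

View pics/top0.png

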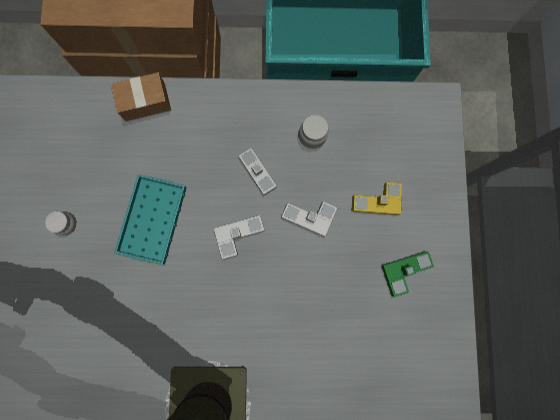

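View pics/side0.png

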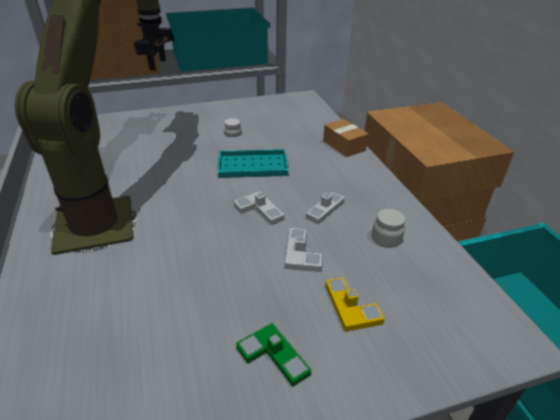

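The tray is at about (150,220) in the top picture. The white Ls are at (238,235) and (310,218) and the straight plate is at (257,170); the yellow and green Ls are decoys. Next I'll fit the outlines to get exact poses.

```bash
cat > h.py <<'E'
import numpy as np,cv2
from scipy.optimize import minimize
from scipy.spatial.transform import Rotation as R
L=np.array([[-69,-46],[69,-46],[69,46],[23,46],[23,0],[-69,0]])/1000
B=(np.array([[-12,-12],[12,-12],[12,12],[-12,12]])+[11,-13])/1000
def proj(p,X):
    E=np.linalg.inv(p["extrinsics"]);c=X@E[:3,:3].T+E[:3,3];q=c@np.array(p["intrinsics"]).T;return q[:,:2]/q[:,2:]
def tf(P,pose,z):
    c,s=np.cos(pose[2]),np.sin(pose[2]);return np.c_[P@np.array([[c,s],[-s,c]])+pose[:2],np.full(len(P),z)]
S=4
def sil(p,pose,z0=0):
    m=np.zeros((420*S,560*S),np.uint8)
    def prism(P,a,b,convex):
        A=proj(p,tf(P,pose,a+z0));T=proj(p,tf(P,pose,b+z0))
        f=lambda Q:cv2.fillPoly(m,[np.round((Q+.5)*S*16-8).astype(np.int32)],1,shift=4)
        f(A);f(T)
        for i in range(len(P)):
            j=(i+1)%len(P);f(np.array([A[i],A[j],T[j],T[i]]))
    prism(L,0,.022,0);prism(B,.022,.054,1)
    return cv2.resize(m.astype(np.float32),(560,420),interpolation=cv2.INTER_AREA)
def white(p,c,rad=50):
    im=p["img"].astype(int);mx=im.max(2);mn=im.min(2)
    return mx,mn
def fit(ps,masks,guess,z0=0):
    def cost(v): return sum(np.abs(sil(p,v,z0)-m).sum()/max(m.sum(),1) for p,m in zip(ps,masks))
    best=None
    for th in np.arange(0,6.28,np.pi/8):
        c=cost([*guess,th])
        if best is None or c<best[0]: best=(c,th)
    x=np.array([*guess,best[1]])
    for k in range(3):
        o=minimize(cost,x,method="Nelder-Mead",options=dict(initial_simplex=x+np.array([[0,0,0],[.012,0,0],[0,.012,0],[0,0,.25]])*(1,.7,.3)[k],xatol=1e-5,fatol=1e-4));x=o.x
    return x,o.fun
E
python3 - <<'E'
from h import *
from plant import r
ps=[r.snapshot("top"),r.snapshot("side")]
hsv=[cv2.cvtColor(p["img"],cv2.COLOR_BGR2HSV) for p in ps]
for n,p in zip(("top","side"),ps):
    pass
def mask(p,c):
    # grabcut seeded in local window
    u=proj(p,np.array([[*c,.01]]))[0].astype(int);m=np.full((420,560),cv2.GC_BGD,np.uint8)
    h=46;m[u[1]-h:u[1]+h,u[0]-h:u[0]+h]=cv2.GC_PR_BGD
    g=p["img"].min(2).astype(int)
    print(u,p["img"][u[1]-h:u[1]+h,u[0]-h:u[0]+h].reshape(-1,3).mean(0),np.percentile(g[u[1]-h:u[1]+h,u[0]-h:u[0]+h],[5,50,90,97]))
for c in((.458,-.085),(.533,-.277)):
    for p in ps: mask(p,c)
for n,p,(a,b,c,d) in(("top",ps[0],(140,270,200,350)),("side",ps[1],(180,280,220,350))):
    cv2.imwrite(f"pics/z{n}.png",cv2.resize(p["img"][a:b,c:d],None,fx=5,fy=5,interpolation=cv2.INTER_CUBIC)[:600,:800])
a=ps[0]["img"][165:270,105:195];cv2.imwrite("pics/ztray.png",cv2.resize(a,None,fx=5,fy=5))
E
```

```text
[243 237] [129.42249527 131.52008507 127.73015123] [118. 123. 147. 179.]
[257 211] [133.40465501 130.3217155  116.95557656] [ 17. 128. 132. 163.]
[310 212] [129.47625236 131.94387996 128.32100662] [119. 124. 146. 180.]
[303 249] [134.5625     134.02811909 128.91965974] [ 86. 129. 140. 168.]
```

View pics/ztop.png

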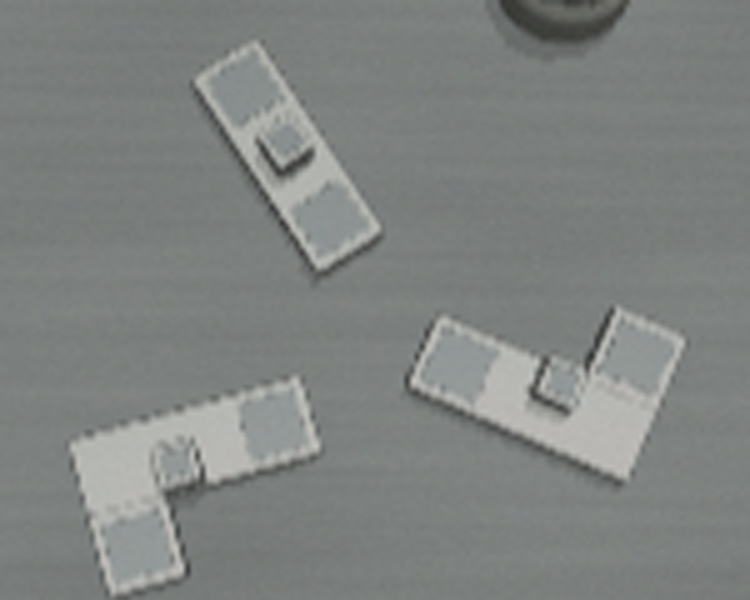

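View pics/ztray.png

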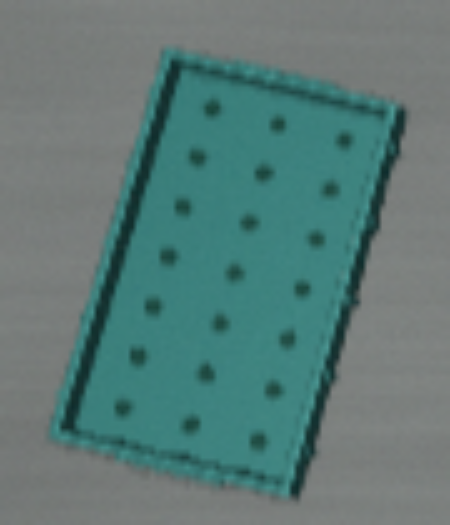

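```bash
cat >> h.py <<'E'
def ray(p,uv,z):
    uv=np.atleast_2d(uv);d=np.c_[uv,np.ones(len(uv))]@np.linalg.inv(p["intrinsics"]).T@np.array(p["extrinsics"])[:3,:3].T
    o=np.array(p["extrinsics"])[:3,3];return (o+d*((z-o[2])/d[:,2])[:,None])[:,:2]
def rigid(loc,W):
    a=loc-loc.mean(0);b=W-W.mean(0);th=np.arctan2((a[:,0]*b[:,1]-a[:,1]*b[:,0]).sum(),(a*b).sum())
    c,s=np.cos(th),np.sin(th);M=np.array([[c,-s],[s,c]]);t=W.mean(0)-M@loc.mean(0)
    return np.array([*t,th]),np.linalg.norm(loc@M.T+t-W,axis=1)*1e3
E
python3 - <<'E'
from h import *
from plant import r
p=r.snapshot("top");q=r.snapshot("side")
f=lambda c,o:(np.array(c)+.5)/5-.5+o
A,ea=rigid(L[[1,0,5,3,2]],ray(p,f([(72,441),(298,376),(322,452),(187,575),(113,595)],(200,140)),.022))
Bp,eb=rigid(L[[1,2,3,5,0]],ray(p,f([(625,482),(685,342),(615,308),(440,315),(408,385)],(200,140)),.022))
print(A,ea);print(Bp,eb)
H=ray(p,f([(212,107),(345,140),(258,440),(123,407)],(105,165)),.004)
print("tray",H.mean(0),np.diff(H,axis=0)*1e3,[np.degrees(np.arctan2(*v[::-1])) for v in np.diff(H,axis=0)])
T=H.mean(0)
v=(H[0]+H[1]-H[2]-H[3]);th=np.arctan2(v[1],v[0]);print(th)
def grab(p,pose):
    s=sil(p,pose)>.5;k=np.ones((3,3),np.uint8);m=np.full(s.shape,cv2.GC_BGD,np.uint8)
    m[cv2.dilate(s.astype(np.uint8),k,iterations=5)>0]=cv2.GC_PR_BGD;m[s]=cv2.GC_PR_FGD
    m[cv2.erode(s.astype(np.uint8),k,iterations=4)>0]=cv2.GC_FGD
    return m
for n,im in(("top",p),("side",q)):
    o=cv2.resize(im["img"],None,fx=3,fy=3,interpolation=cv2.INTER_CUBIC)
    for pose in(A,Bp):
        for P,z in((L,0),(L,.022),(B,.054)):
            cv2.polylines(o,[np.round((proj(im,tf(P,pose,z))+.5)*3-.5).astype(np.int32)],True,(0,0,255),1)
    for w,h,z in((.110,.064,.004),(.116,.070,.024),(.116,.070,0),(.11,.064,.024)):
        P=np.array([[-w,-h],[w,-h],[w,h],[-w,h]]);cv2.polylines(o,[np.round((proj(im,tf(P,[*T,th],z))+.5)*3-.5).astype(np.int32)],True,(255,0,255),1)
    if n=="top": o=o[480:820,300:1050]
    else: o=o[420:850,600:1080]
    cv2.imwrite(f"pics/ov_{n}.png",o)
E
```

```text
[ 0.45913264 -0.07935642  1.86221324] [2.41531605 2.21036439 1.00027044 1.1391679  2.17834842]
[ 0.53140677 -0.27303662 -1.98712935] [1.90390626 2.59001653 0.59584725 1.5626956  1.88545454]
tray [0.50909501 0.18046348] [[ -18.66202962  -78.19083729]
 [-174.80776153   41.46468073]
 [  18.04386357   77.64962761]] [np.float64(-103.42381268370934), np.float64(166.65596681275755), np.float64(76.91804012606583)]
-0.2310371659629366
```

View pics/ov_top.png

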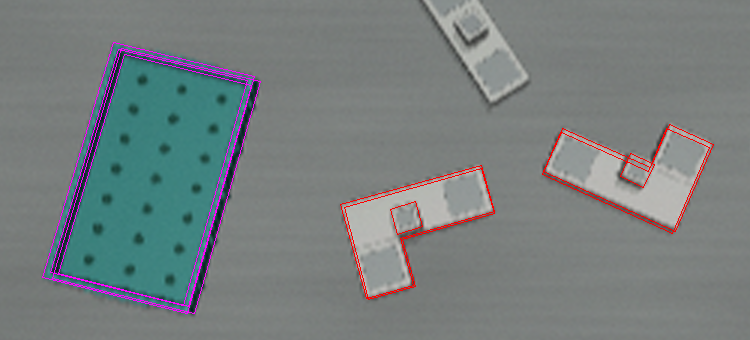

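View pics/ov_side.png

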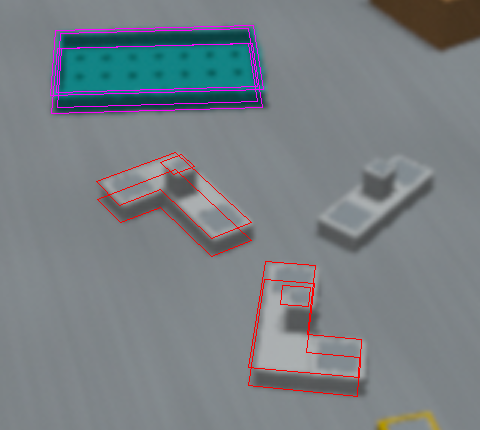

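```bash
cat >> h.py <<'E'
A0=np.array([.4591,-.0794,1.8622]);B0=np.array([.5314,-.2730,-1.9871]);T0=np.array([.5091,.1805,-.2310])
def blk(pose): return tf(np.array([[.011,-.013]]),pose,0)[0,:2]
def row(r,pos,yaw):
    s=r.get_state();Rc=R.from_quat(s["eef_rot"]);y=np.radians(yaw)
    best=None
    for yy in(y,y+np.pi):
        Y=np.array([np.cos(yy),np.sin(yy),0]);Z=np.array([0,0,-1.]);X=np.cross(Y,Z)
        rv=(Rc.inv()*R.from_matrix(np.c_[X,Y,Z])).as_rotvec(degrees=True)
        if best is None or np.linalg.norm(rv)<np.linalg.norm(best):best=rv
    d=Rc.inv().apply(np.array(pos)-s["tool_pos"])
    print(np.round(d,4).tolist(),np.round(best,2).tolist(),"clk",s["clock"],"pos",np.round(s["tool_pos"],4),"F",np.round(s["contact_force"],1),"op",s["opening"],"q",np.round(s["q"],2))
E
python3 - <<'E'
from h import *
from plant import r
b=blk(A0);print(b);row(r,[*b,.15],np.degrees(A0[2])+90)
E
```

```text
[ 0.46839167 -0.06512888]
[-0.4531, -0.4895, 0.0629] [0.01, -0.0, 48.74] clk 0.9 pos [0.2598 0.5685 0.213 ] F [-0.4 -1.1 -0.4] op 0.9980183781471686 q [-1.11  0.69 -0.19  1.57  0.16  0.9  -0.22]
```

Call:
carry_out(
  commands=[
    [-0.453,-0.4895,0.063,0,0,48.74],
    [-0.453,-0.4895,0.063,0,0,48.74],
    [-0.453,-0.4895,0.063,0,0,48.74],
    [-0.453,-0.4895,0.063,0,0,48.74],
    [-0.453,-0.4895,0.063,0,0,48.74],
    [-0.453,-0.4895,0.063,0,0,48.74],
    [-0.453,-0.4895,0.063,0,0,48.74],
    [-0.453,-0.4895,0.063,0,0,48.74],
    [-0.453,-0.4895,0.063,0,0,48.74],
    [-0.453,-0.4895,0.063,0,0,48.74],
    [-0.453,-0.4895,0.063,0,0,48.74],
    [-0.453,-0.4895,0.063,0,0,48.74],
  ],
  fingers=0,
  grip_force=30,
)

```text
clock: 2.1
tool_pos: [0.4474, -0.0007, 0.1565]
eef_rot: [0.597, 0.802, 0.0, 0.0]
contact_force: [0.4, 0.7, 0.2]
opening: 0.997
```

Run:
```python
from h import *
from plant import r
b=blk(A0);row(r,[*b,.026],np.degrees(A0[2])+90)
```

```text
[-0.0677, 0.0015, 0.1305] [0.06, -0.01, 0.02] clk 2.1 pos [ 0.4474 -0.0007  0.1565] F [0.4 0.7 0.2] op 0.9966293302262105 q [-0.05  0.57 -0.08  2.15  0.1   0.43  0.08]
```

Call:
carry_out(
  commands=[
    [-0.0677,0.0015,0.05,0,0,0],
    [-0.0677,0.0015,0.05,0,0,0],
    [-0.0677,0.0015,0.05,0,0,0],
    [-0.0677,0.0015,0.05,0,0,0],
  ],
)

```text
clock: 2.5
tool_pos: [0.4673, -0.0634, 0.1062]
eef_rot: [0.597, 0.802, -0.0, -0.0]
contact_force: [-0.1, 1.0, -0.3]
opening: 0.998
```

Run:
```python
from h import *
from plant import r
p=r.snapshot("side");cv2.imwrite("pics/s1.png",cv2.resize(p["img"][100:300,150:400],None,fx=3,fy=3))
b=blk(A0);row(r,[*b,.026],np.degrees(A0[2])+90)
```

```text
[-0.003, -0.0, 0.0808] [0.03, -0.05, 0.05] clk 2.55 pos [ 0.4675 -0.0623  0.1068] F [-0.4  1.   0.5] op 1.001803810499977 q [ 0.08  0.68 -0.08  2.12  0.14  0.34  0.18]
```

View pics/s1.png

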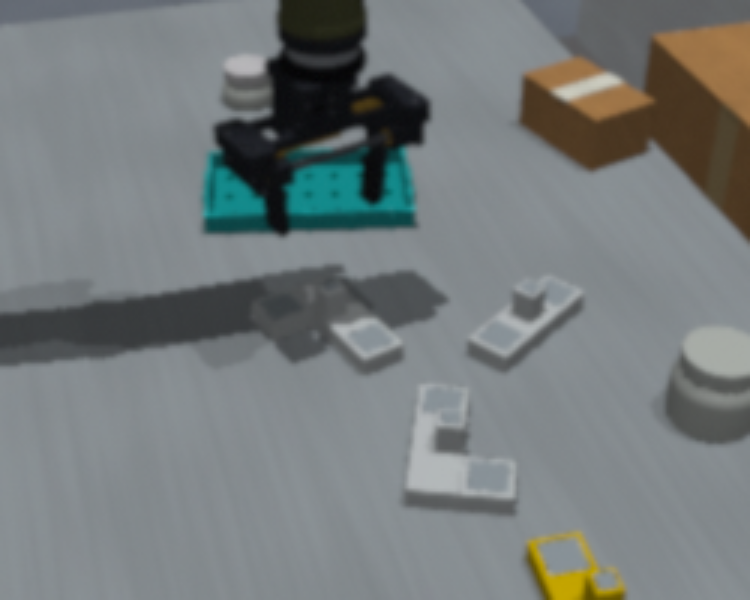

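Call:
carry_out(
  commands=[
    [-0.003,0,0.03,0,0,0],
    [-0.003,0,0.055,0,0,0],
    [-0.003,0,0.07,0,0,0],
    [-0.003,0,0.08,0,0,0],
    [-0.003,0,0.08,0,0,0],
    [-0.003,0,0.08,0,0,0],
  ],
)

```text
clock: 3.15
tool_pos: [0.4688, -0.0655, 0.0272]
eef_rot: [0.596, 0.803, 0.0, 0.0]
contact_force: [0.4, 0.7, 0.0]
opening: 0.999
```

Run:
```python
from h import *
from plant import r
b=blk(A0);row(r,[*b,.026],np.degrees(A0[2])+90)
```

```text
[0.0004, -0.0003, 0.0012] [0.06, -0.0, 0.07] clk 3.15 pos [ 0.4688 -0.0655  0.0272] F [0.4 0.7 0. ] op 0.9987445328553491 q [ 0.06  0.85 -0.03  2.15  0.17  0.15  0.17]
```

Call:
carry_out(
  commands=[
    [0,0,0,0,0,0],
    [0,0,0,0,0,0],
    [0,0,0,0,0,0],
    [0,0,0,0,0,0],
    [0,0,0,0,0,0],
    [0,0,0,0,0,0],
    [0,0,0,0,0,0],
    [0,0,0,0,0,0],
    [0,0,0,0,0,0],
    [0,0,0,0,0,0],
  ],
  fingers=255,
  grip_force=35,
)

```text
clock: 4.15
tool_pos: [0.4687, -0.0662, 0.0265]
eef_rot: [0.597, 0.802, 0.0, 0.0]
contact_force: [1.2, 0.1, -0.4]
opening: 0.254
```

Call:
carry_out(
  commands=[
    [0,0,-0.015,0,0,0],
    [0,0,-0.04,0,0,0],
    [0,0,-0.08,0,0,0],
    [0,0,-0.1,0,0,0],
    [0,0,-0.1,0,0,0],
    [0,0,-0.1,0,0,0],
  ],
)

```text
clock: 4.75
tool_pos: [0.4677, -0.0663, 0.1259]
eef_rot: [0.597, 0.802, -0.0, -0.0]
contact_force: [0.7, 0.6, -4.6]
opening: 0.251
```

Run:
```python
from h import *
from plant import r
p=r.snapshot("side");cv2.imwrite("pics/s2.png",cv2.resize(p["img"][100:300,150:400],None,fx=3,fy=3))
```

```text
(no output)
```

View pics/s2.png

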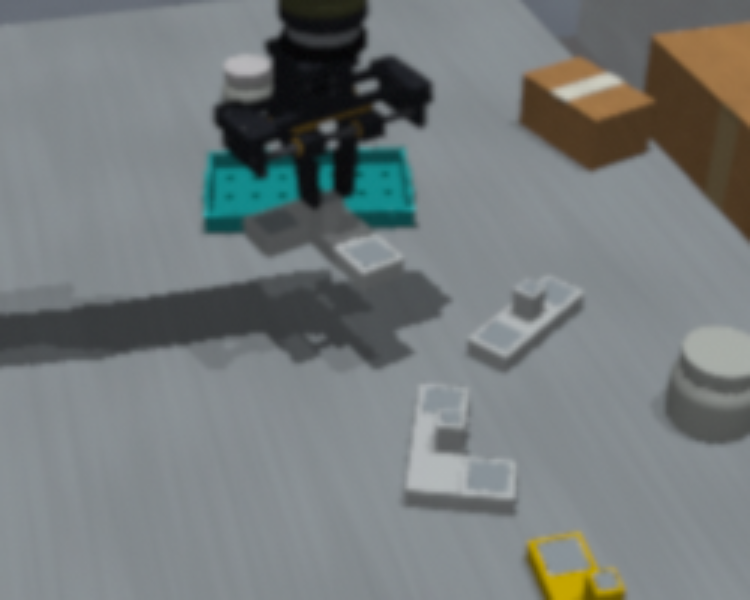

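```bash
cat >> h.py <<'E'
def tray(x,y): return tf(np.array([[x,y]]),T0,0)[0,:2]
E
python3 - <<'E'
from h import *
from plant import r
b=tray(-.040,.0195);print(b);row(r,[*b,.12],np.degrees(T0[2])+90)
E
```

```text
[0.47462703 0.20864008]
[0.2611, 0.0861, 0.0054] [-0.09, -0.11, -60.07] clk 4.8 pos [ 0.4672 -0.0662  0.1253] F [-0.2  0.8 -3.3] op 0.2515438295906773 q [ 0.1   0.65 -0.09  2.1   0.14  0.4   0.19]
```

Call:
carry_out(
  commands=[
    [0.03,0.01,0,0,0,-7],
    [0.06,0.02,0,0,0,-14],
    [0.09,0.03,0,0,0,-21],
    [0.12,0.04,0,0,0,-28],
    [0.15,0.05,0.005,0,0,-35],
    [0.18,0.06,0.005,0,0,-42],
    [0.21,0.07,0.005,0,0,-49],
    [0.24,0.08,0.005,0,0,-56],
    [0.261,0.086,0.005,0,0,-60],
    [0.261,0.086,0.005,0,0,-60],
    [0.261,0.086,0.005,0,0,-60],
    [0.261,0.086,0.005,0,0,-60],
  ],
)

```text
clock: 6.0
tool_pos: [0.4753, 0.2062, 0.1207]
eef_rot: [0.117, 0.993, -0.001, -0.001]
contact_force: [-0.0, -0.9, -4.0]
opening: 0.254
```

Run:
```python
from h import *
from plant import r
p=r.snapshot("side");cv2.imwrite("pics/s3.png",cv2.resize(p["img"][60:260,150:400],None,fx=3,fy=3))
b=tray(-.040,.0195);print(b);row(r,[*b,.032],np.degrees(T0[2])+90)
```

```text
[0.47462703 0.20864008]
[0.0014, 0.0023, 0.089] [-0.14, -0.04, -0.24] clk 6.05 pos [0.4755 0.2063 0.121 ] F [ 0.3 -0.5 -3.8] op 0.2506943529857319 q [-0.31  0.71 -0.31  1.97  0.4   0.53  0.44]
```

View pics/s3.png

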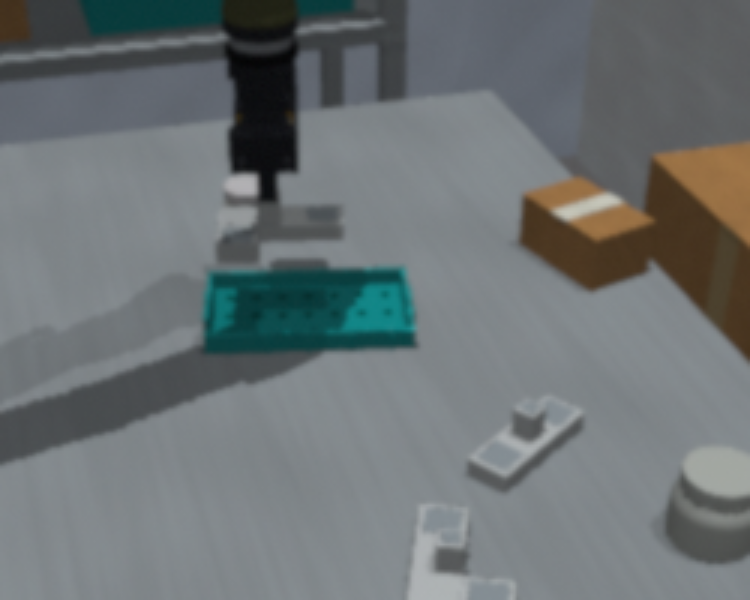

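Call:
carry_out(
  commands=[
    [0.001,0.002,0.03,0,0,0],
    [0.001,0.002,0.055,0,0,0],
    [0.001,0.002,0.07,0,0,0],
    [0.001,0.002,0.08,0,0,0],
    [0.001,0.002,0.087,0,0,0],
    [0.001,0.002,0.089,0,0,0],
    [0.001,0.002,0.089,0,0,0],
    [0.001,0.002,0.089,0,0,0],
  ],
)

```text
clock: 6.85
tool_pos: [0.4757, 0.2108, 0.0331]
eef_rot: [0.116, 0.993, 0.0, 0.0]
contact_force: [0.3, 1.3, -3.3]
opening: 0.254
```

Run:
```python
from h import *
from plant import r
p=r.snapshot("side");cv2.imwrite("pics/s4.png",cv2.resize(p["img"][60:260,150:400],None,fx=3,fy=3))
b=tray(-.040,.0195);print(b);row(r,[*b,.031],np.degrees(T0[2])+90)
```

```text
[0.47462703 0.20864008]
[0.0005, -0.0024, 0.0021] [0.05, 0.05, -0.08] clk 6.9 pos [0.4757 0.2108 0.0331] F [ 0.3  0.2 -2.9] op 0.25031786357872615 q [-0.39  0.86 -0.19  2.01  0.48  0.32  0.36]
```

View pics/s4.png

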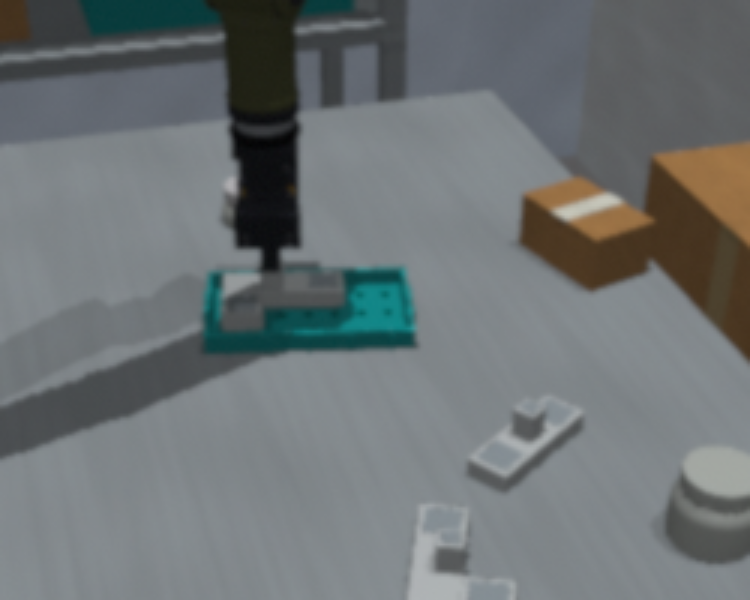

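Call:
carry_out(
  commands=[
    [0,-0.002,0.001,0,0,0],
    [0,-0.002,0.002,0,0,0],
    [0,-0.002,0.002,0,0,0],
  ],
)

```text
clock: 7.2
tool_pos: [0.4748, 0.2085, 0.0306]
eef_rot: [0.116, 0.993, -0.0, 0.0]
contact_force: [-1.0, -0.1, -3.5]
opening: 0.25
```

Call:
carry_out(
  commands=[
    [0,0,0,0,0,0],
    [0,0,0,0,0,0],
    [0,0,0,0,0,0],
    [0,0,0,0,0,0],
    [0,0,0,0,0,0],
    [0,0,-0.03,0,0,0],
    [0,0,-0.07,0,0,0],
    [0,0,-0.11,0,0,0],
    [0,0,-0.14,0,0,0],
    [0,0,-0.14,0,0,0],
    [0,0,-0.14,0,0,0],
  ],
  fingers=60,
)

```text
clock: 8.3
tool_pos: [0.4749, 0.2085, 0.1708]
eef_rot: [0.116, 0.993, 0.0, 0.001]
contact_force: [-0.6, 0.2, -0.7]
opening: 0.762
```

Run:
```python
from h import *
from plant import r
b=blk(B0);print(b);row(r,[*b,.12],np.degrees(B0[2])+90)
```

```text
[ 0.51506212 -0.27780352]
[-0.1511, -0.464, 0.0507] [-0.01, 0.07, -79.47] clk 8.3 pos [0.4749 0.2085 0.1708] F [-0.6  0.2 -0.7] op 0.7624899525119885 q [-0.27  0.63 -0.37  1.92  0.36  0.65  0.47]
```

Call:
carry_out(
  commands=[
    [-0.013,-0.039,0,0,0,8.4],
    [-0.025,-0.077,0,0,0,16.8],
    [-0.038,-0.116,0,0,0,25.2],
    [-0.05,-0.155,0,0,0,33.5],
    [-0.063,-0.193,0,0,0,41.9],
    [-0.076,-0.232,0,0,0,50.3],
    [-0.088,-0.271,0,0,0,58.6],
    [-0.101,-0.309,0.01,0,0,67],
    [-0.113,-0.348,0.02,0,0,75.4],
    [-0.126,-0.387,0.03,0,0,83.8],
    [-0.139,-0.425,0.04,0,0,92],
    [-0.151,-0.464,0.05,0,0,100.5],
  ],
  fingers=0,
)

```text
clock: 9.5
tool_pos: [0.5137, -0.2787, 0.1181]
eef_rot: [0.839, 0.544, -0.001, -0.001]
contact_force: [1.0, 0.2, -1.0]
opening: 1.003
```

Run:
```python
from h import *
from plant import r
p=r.snapshot("side");cv2.imwrite("pics/s5.png",cv2.resize(p["img"][60:300,130:400],None,fx=2.5,fy=2.5))
p=r.snapshot("top");cv2.imwrite("pics/t5.png",cv2.resize(p["img"][140:280,100:360],None,fx=3,fy=3))
b=blk(B0);print(b);row(r,[*b,.07],np.degrees(B0[2])+90)
```

```text
[ 0.51506212 -0.27780352]
[0.0081, 0.0002, 0.0475] [-0.14, 0.36, -0.61] clk 9.6 pos [ 0.5118 -0.2849  0.1176] F [-0.9  0.2  0.6] op 0.9999620527622844 q [ 0.39  0.77  0.05  1.78 -0.05  0.6   0.05]
```

View pics/s5.png

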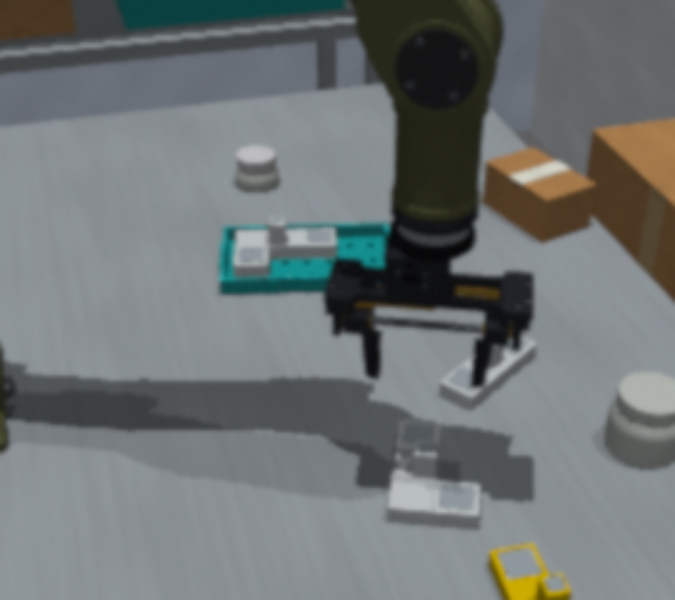

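View pics/t5.png

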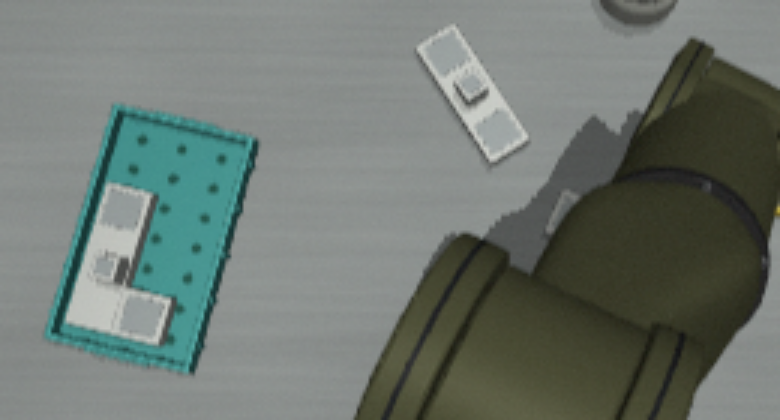

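Plate A lies flat in the tray's -x half. Now I'll settle over B and go down.

Call:
carry_out(
  commands=[
    [0,0,0.02,0,0,0],
    [0,0,0.02,0,0,0],
    [0,0,0.02,0,0,0],
  ],
)

```text
clock: 9.9
tool_pos: [0.514, -0.2764, 0.0994]
eef_rot: [0.837, 0.547, -0.001, -0.001]
contact_force: [0.0, -0.1, 0.6]
opening: 1.0
```

Run:
```python
from h import *
from plant import r
b=blk(B0);row(r,[*b,.0265],np.degrees(B0[2])+90)
```

```text
[-0.0009, 0.0017, 0.0729] [-0.18, -0.01, 0.13] clk 9.9 pos [ 0.514  -0.2764  0.0994] F [ 0.  -0.1  0.6] op 1.0003908449285777 q [ 0.39  0.79  0.04  1.79 -0.05  0.56  0.05]
```

Call:
carry_out(
  commands=[
    [-0.001,0.001,0.03,0,0,0],
    [-0.001,0.001,0.05,0,0,0],
    [-0.001,0.001,0.065,0,0,0],
    [-0.001,0.001,0.073,0,0,0],
    [-0.001,0.001,0.073,0,0,0],
    [-0.001,0.001,0.073,0,0,0],
  ],
)

```text
clock: 10.5
tool_pos: [0.5159, -0.2791, 0.0281]
eef_rot: [0.838, 0.546, 0.0, 0.0]
contact_force: [0.1, 0.5, 0.6]
opening: 0.998
```

Call:
carry_out(
  commands=[
    [0,0,0,0,0,0],
    [0,0,0,0,0,0],
    [0,0,0,0,0,0],
    [0,0,0,0,0,0],
    [0,0,0,0,0,0],
    [0,0,0,0,0,0],
    [0,0,0,0,0,0],
    [0,0,0,0,0,0],
    [0,0,0,0,0,0],
    [0,0,0,0,0,0],
  ],
  fingers=255,
  grip_force=35,
)

```text
clock: 11.5
tool_pos: [0.5177, -0.2795, 0.0287]
eef_rot: [0.838, 0.546, 0.001, 0.002]
contact_force: [-1.2, 3.0, 16.4]
opening: 0.117
```

Call:
carry_out(
  commands=[
    [0,0,-0.015,0,0,0],
    [0,0,-0.04,0,0,0],
    [0,0,-0.08,0,0,0],
    [0,0,-0.12,0,0,0],
    [0,0,-0.13,0,0,0],
    [0,0,-0.13,0,0,0],
    [0,0,-0.13,0,0,0],
  ],
)

```text
clock: 12.2
tool_pos: [0.5142, -0.2783, 0.1565]
eef_rot: [0.838, 0.546, -0.001, -0.001]
contact_force: [0.2, -0.8, -0.8]
opening: 0.006
```

Run:
```python
from h import *
from plant import r
q=r.snapshot("side");cv2.imwrite("pics/s6.png",cv2.resize(q["img"][60:300,130:400],None,fx=2.5,fy=2.5))
p=r.snapshot("top");cv2.imwrite("pics/t6.png",cv2.resize(p["img"][165:270,105:195],None,fx=5,fy=5,interpolation=cv2.INTER_CUBIC))
b=tray(.040,-.0195);print(b);row(r,[*b,.15],np.degrees(T0[2])+90)
```

```text
[0.54357297 0.15235992]
[0.4059, -0.1467, 0.0064] [-0.19, 0.14, 79.43] clk 12.3 pos [ 0.514  -0.2782  0.1558] F [-0.1  0.8  0.2] op 0.008222964810177117 q [ 0.39  0.71  0.05  1.75 -0.05  0.69  0.05]
```

View pics/s6.png

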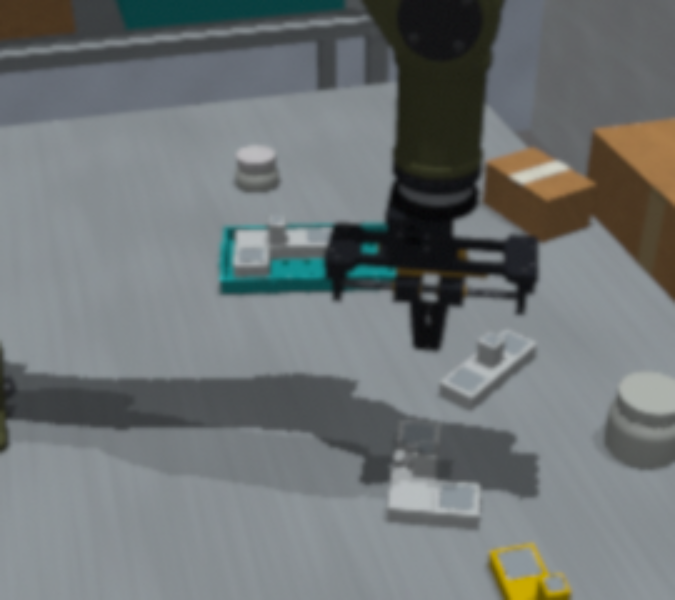

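View pics/t6.png

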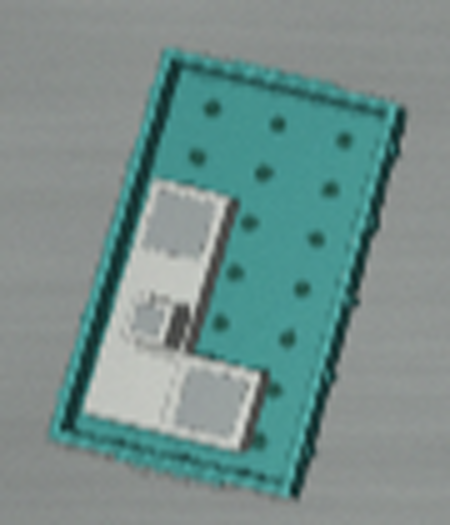

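The second grasp slipped off the block. I'll clear the arm and measure the block itself again.

Call:
carry_out(
  commands=[
    [0.08,0,0,0,0,0],
    [0.16,0,-0.02,0,0,0],
    [0.2,0,-0.05,0,0,0],
    [0.2,0,-0.05,0,0,0],
    [0.2,0,-0.05,0,0,0],
    [0.2,0,-0.05,0,0,0],
    [0.2,0,-0.05,0,0,0],
  ],
  fingers=0,
)

```text
clock: 13.0
tool_pos: [0.5945, -0.0978, 0.206]
eef_rot: [0.838, 0.545, -0.002, -0.0]
contact_force: [0.5, 0.5, -0.7]
opening: 0.615
```

Run:
```python
from h import *
from plant import r
print(r.get_state()["tool_pos"])
q=r.snapshot("side");cv2.imwrite("pics/s7.png",cv2.resize(q["img"][215:285,270:340],None,fx=8,fy=8,interpolation=cv2.INTER_CUBIC))
p=r.snapshot("top");cv2.imwrite("pics/t7.png",cv2.resize(p["img"][195:245,275:345],None,fx=10,fy=10,interpolation=cv2.INTER_CUBIC))
b=blk(B0);print(proj(p,np.array([[*b,.054]])),proj(q,np.array([[*b,.054]])))
```

```text
[ 0.5945426  -0.09775971  0.20604196]
[[311.88931972 216.28143627]] [[297.97205809 238.13926855]]
```

View pics/t7.png

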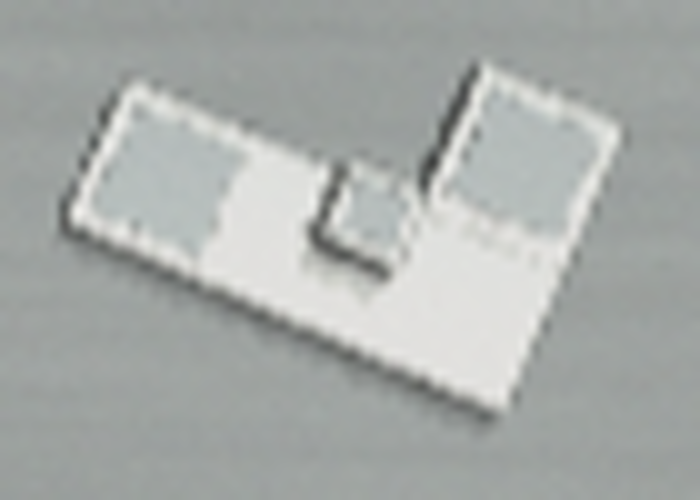

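View pics/s7.png

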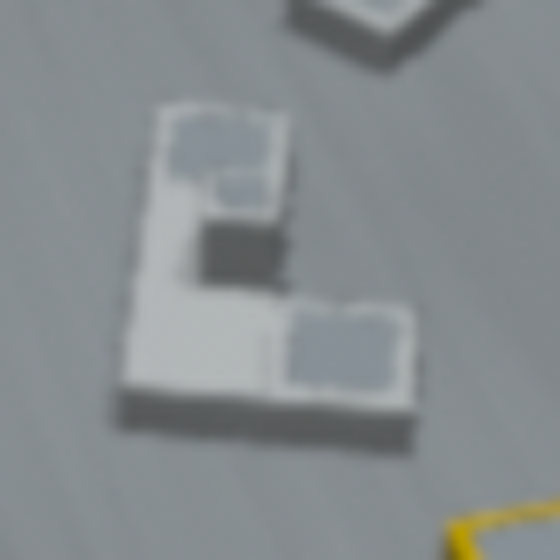

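Run:
```python
from h import *
from plant import r
q=r.snapshot("side");p=r.snapshot("top")
def tri(u,v):
    P=[np.array(c["intrinsics"])@np.linalg.inv(c["extrinsics"])[:3] for c in(p,q)]
    X=cv2.triangulatePoints(*P,np.array(u,float).reshape(2,1),np.array(v,float).reshape(2,1))[:,0];X=X[:3]/X[3]
    return X,proj(p,X[None])[0]-u,proj(q,X[None])[0]-v
ft=lambda x,y:((x+.5)/10-.5+275,(y+.5)/10-.5+195); fs=lambda x,y:((x+.5)/8-.5+270,(y+.5)/8-.5+215)
for n,a,b in(("blk",(372,213),(242,188)),("69,-46",(500,405),(125,390)),("69,46",(620,130),(413,405)),("23,46",(487,65),(413,305)),("-69,0",(133,85),(288,108)),("-69,-46",(70,215),(160,103))):
    print(n,*[np.round(t,4) for t in tri(ft(*a),fs(*b))])
o=cv2.resize(q["img"][215:285,270:340],None,fx=8,fy=8,interpolation=cv2.INTER_CUBIC)
o2=cv2.resize(p["img"][195:245,275:345],None,fx=10,fy=10,interpolation=cv2.INTER_CUBIC)
for P,z in((L,0),(L,.022),(B,.022),(B,.054)):
    cv2.polylines(o,[np.round((proj(q,tf(P,B0,z))-[270,215]+.5)*8-.5).astype(np.int32)],True,(0,0,255),1)
    cv2.polylines(o2,[np.round((proj(p,tf(P,B0,z))-[275,195]+.5)*10-.5).astype(np.int32)],True,(0,0,255),1)
cv2.imwrite("pics/c7.png",cv2.resize(np.hstack([o[:500],o2]),(800,317)))
```

```text
blk [ 0.5183 -0.278   0.0532] [ 0.1635 -0.6653] [-0.6505  0.1049]
69,-46 [ 0.4676 -0.3181  0.0157] [ 0.0797 -0.3532] [-0.3612  0.0508]
69,46 [ 0.5488 -0.3534  0.0195] [ 0.2368 -0.8977] [-0.9326  0.1683]
23,46 [ 0.5654 -0.3143  0.0225] [ 0.1102 -0.4182] [-0.4215  0.0784]
-69,0 [ 0.5591 -0.2125  0.0238] [ 0.1872 -0.7388] [-0.695   0.1182]
-69,-46 [ 0.5203 -0.1944  0.0209] [ 0.0678 -0.2886] [-0.2695  0.0412]
```

View pics/c7.png

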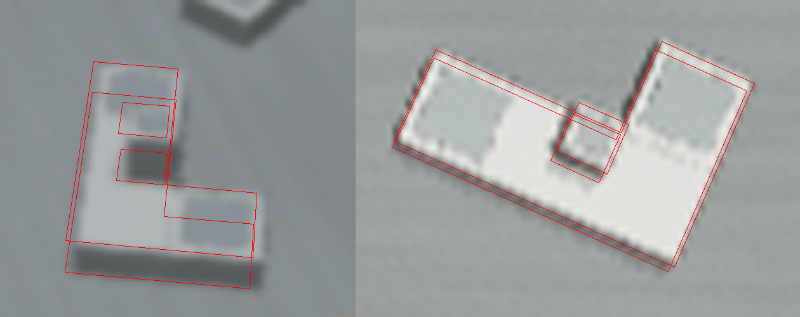

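Run:
```python
from h import *
from plant import r
row(r,[.5175,-.278,.10],np.degrees(B0[2])+90)
```

```text
[-0.1957, 0.0025, 0.107] [-0.08, 0.08, -0.14] clk 13.2 pos [ 0.595  -0.0981  0.2067] F [-0.4  0.2  0. ] op 0.7984023511974963 q [ 0.03  0.67  0.1   1.65 -0.08  0.83 -0.25]
```

Call:
carry_out(
  commands=[
    [-0.05,0.001,0,0,0,0],
    [-0.1,0.001,0.02,0,0,0],
    [-0.15,0.002,0.05,0,0,0],
    [-0.18,0.0025,0.08,0,0,0],
    [-0.196,0.0025,0.107,0,0,0],
    [-0.196,0.0025,0.107,0,0,0],
    [-0.196,0.0025,0.107,0,0,0],
    [-0.196,0.0025,0.107,0,0,0],
    [-0.196,0.0025,0.107,0,0,0],
  ],
  fingers=0,
)

```text
clock: 14.1
tool_pos: [0.5213, -0.2749, 0.102]
eef_rot: [0.837, 0.547, 0.001, 0.001]
contact_force: [-0.4, 0.4, 0.2]
opening: 1.002
```

Run:
```python
from h import *
from plant import r
row(r,[.5175,-.278,.0265],np.degrees(B0[2])+90)
```

```text
[-0.0044, -0.0024, 0.0755] [0.17, -0.06, 0.19] clk 14.1 pos [ 0.5213 -0.2749  0.102 ] F [-0.4  0.4  0.2] op 1.0019691475381014 q [ 0.38  0.79  0.05  1.78 -0.06  0.57  0.05]
```

Call:
carry_out(
  commands=[
    [-0.003,-0.002,0.03,0,0,0],
    [-0.003,-0.002,0.05,0,0,0],
    [-0.003,-0.002,0.065,0,0,0],
    [-0.003,-0.002,0.075,0,0,0],
    [-0.003,-0.002,0.075,0,0,0],
    [-0.003,-0.002,0.075,0,0,0],
    [-0.003,-0.002,0.075,0,0,0],
  ],
)

```text
clock: 14.8
tool_pos: [0.517, -0.2785, 0.0264]
eef_rot: [0.838, 0.546, 0.0, 0.001]
contact_force: [0.3, -0.4, 0.5]
opening: 0.999
```

Run:
```python
from h import *
from plant import r
row(r,[.5175,-.278,.0265],np.degrees(B0[2])+90)
q=r.snapshot("side");cv2.imwrite("pics/s8.png",cv2.resize(q["img"][185:285,240:360],None,fx=6,fy=6,interpolation=cv2.INTER_CUBIC))
```

```text
[0.0007, 0.0002, -0.0001] [0.1, 0.0, 0.05] clk 14.8 pos [ 0.517  -0.2785  0.0264] F [ 0.3 -0.4  0.5] op 0.9986905008689253 q [ 0.4   0.91  0.03  1.81 -0.07  0.42  0.06]
```

View pics/s8.png

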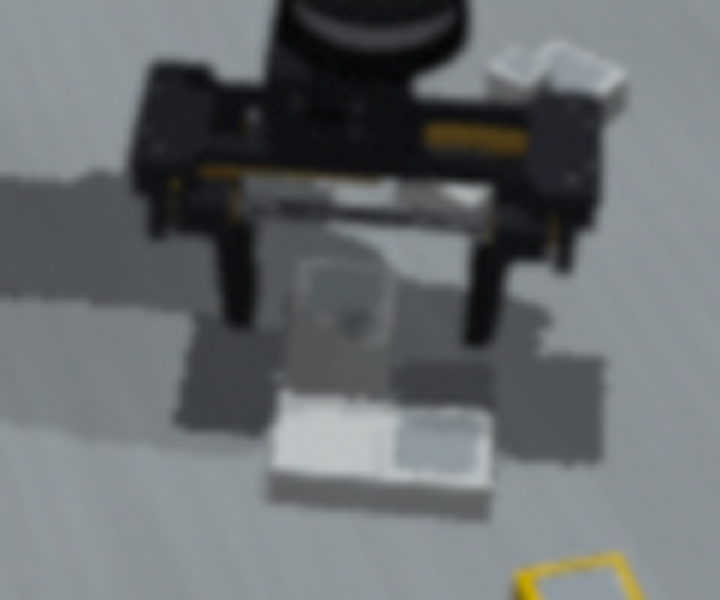

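Call:
carry_out(
  commands=[
    [0,0,0,0,0,0],
    [0,0,0,0,0,0],
    [0,0,0,0,0,0],
    [0,0,0,0,0,0],
    [0,0,0,0,0,0],
    [0,0,0,0,0,0],
  ],
  fingers=255,
  grip_force=25,
)

```text
clock: 15.45
tool_pos: [0.5162, -0.2782, 0.0255]
eef_rot: [0.838, 0.546, 0.0, -0.0]
contact_force: [-0.1, 0.9, -0.2]
opening: 0.482
```

Run:
```python
from h import *
from plant import r
s=r.get_state();print(s["opening"],s["contact_force"],s["moment"],s["tool_pos"])
q=r.snapshot("side");im=cv2.resize(q["img"][185:285,240:360],None,fx=6,fy=6,interpolation=cv2.INTER_CUBIC)
cv2.imwrite("pics/s9.png",cv2.convertScaleAbs(im,alpha=1.5,beta=10))
```

```text
0.482329057944514 [-0.12909984  0.90895666 -0.16914277] [-0.11448812  0.09425202 -0.02431187] [ 0.51623233 -0.27820942  0.02545022]
```

View pics/s9.png

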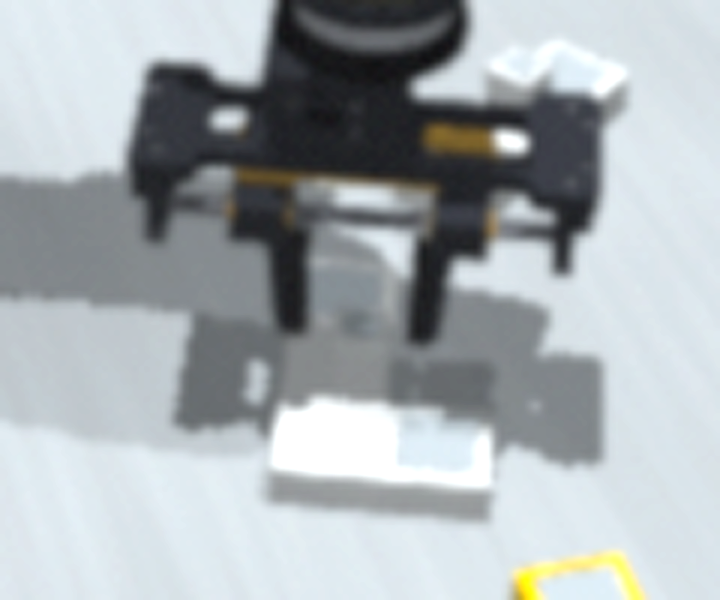

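Call:
carry_out(
  commands=[
    [0,0,0,0,0,0],
    [0,0,0,0,0,0],
    [0,0,0,0,0,0],
  ],
)

```text
clock: 15.8
tool_pos: [0.5175, -0.2788, 0.0258]
eef_rot: [0.838, 0.546, 0.001, 0.001]
contact_force: [1.8, -0.9, -0.1]
opening: 0.261
```

Run:
```python
from h import *
from plant import r
s=r.get_state();print(s["opening"],s["contact_force"],s["moment"],s["tool_pos"])
```

```text
0.2611516462074785 [ 1.76444155 -0.85655938 -0.06106492] [-0.25070873 -0.38837463 -0.04430764] [ 0.51753387 -0.27877507  0.02575042]
```

Call:
carry_out(
  commands=[
    [0,0,0,0,0,0],
    [0,0,0,0,0,0],
    [0,0,0,0,0,0],
  ],
)

```text
clock: 16.1
tool_pos: [0.5171, -0.2786, 0.0257]
eef_rot: [0.838, 0.546, 0.0, 0.001]
contact_force: [2.4, -0.8, 0.6]
opening: 0.26
```

Run:
```python
from h import *
from plant import r
s=r.get_state();print(s["opening"],s["contact_force"],s["moment"],s["tool_pos"])
q=r.snapshot("side");im=cv2.resize(q["img"][185:285,240:360],None,fx=6,fy=6,interpolation=cv2.INTER_CUBIC)
cv2.imwrite("pics/s10.png",cv2.convertScaleAbs(im,alpha=1.5,beta=10))
```

```text
0.2602046681983514 [ 2.3605656 -0.8279183  0.5731652] [-0.36358115 -0.60531298  0.00924882] [ 0.51708637 -0.27860015  0.02572976]
```

View pics/s10.png

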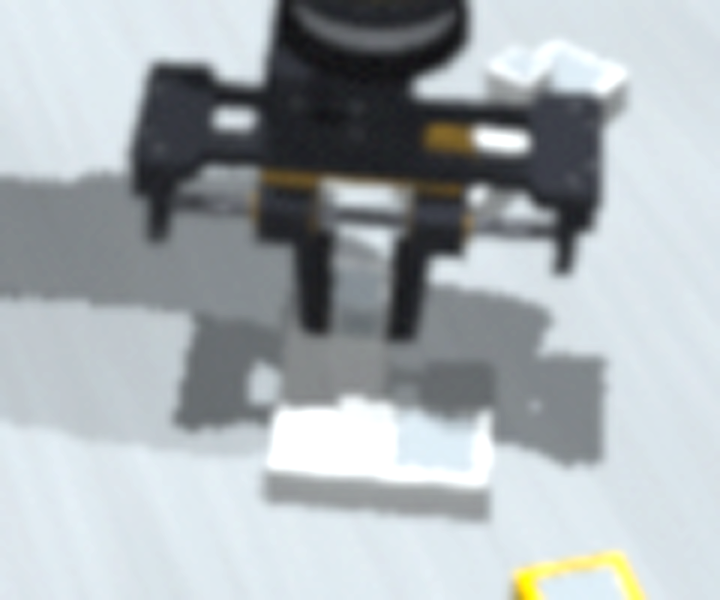

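Call:
carry_out(
  commands=[
    [0,0,0,0,0,0],
    [0,0,-0.005,0,0,0],
    [0,0,-0.01,0,0,0],
    [0,0,-0.02,0,0,0],
    [0,0,-0.03,0,0,0],
  ],
  grip_force=35,
)

```text
clock: 16.65
tool_pos: [0.5153, -0.2778, 0.0559]
eef_rot: [0.838, 0.546, -0.0, -0.001]
contact_force: [-0.1, 0.7, -3.8]
opening: 0.257
```

Run:
```python
from h import *
from plant import r
s=r.get_state();print(s["opening"],s["contact_force"],s["moment"],s["tool_pos"])
q=r.snapshot("side");im=cv2.resize(q["img"][185:285,240:360],None,fx=6,fy=6,interpolation=cv2.INTER_CUBIC)
cv2.imwrite("pics/s11.png",cv2.convertScaleAbs(im,alpha=1.5,beta=10))
```

```text
0.25655840926513873 [-0.06164621  0.74370308 -3.84487504] [-0.06890052  0.12684688  0.02241995] [ 0.51533925 -0.27783316  0.05591518]
```

View pics/s11.png

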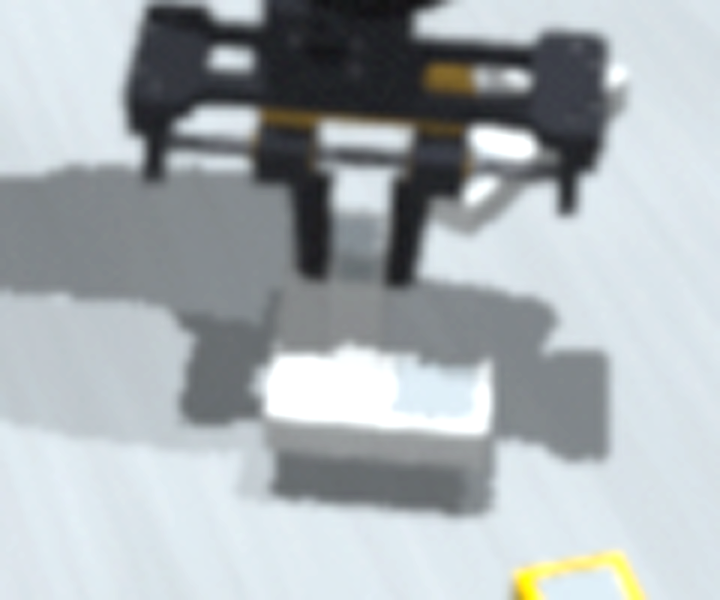

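Plate B is lifted and level, and the wrist carries -3.8 N. Now raise it and carry it to the tray.

Call:
carry_out(
  commands=[
    [0,0,-0.03,0,0,0],
    [0,0,-0.06,0,0,0],
    [0,0,-0.09,0,0,0],
    [0,0,-0.09,0,0,0],
    [0,0,-0.09,0,0,0],
  ],
)

```text
clock: 17.2
tool_pos: [0.5161, -0.2781, 0.1457]
eef_rot: [0.838, 0.546, 0.0, 0.0]
contact_force: [-0.1, -0.2, -4.3]
opening: 0.257
```

Run:
```python
from h import *
from plant import r
b=tray(.040,-.0195);print(b);row(r,[*b,.14],np.degrees(T0[2])+90)
```

```text
[0.54357297 0.15235992]
[0.4049, -0.1487, 0.0057] [0.02, -0.03, 79.43] clk 17.2 pos [ 0.5161 -0.2781  0.1457] F [-0.1 -0.2 -4.3] op 0.25696343829264046 q [ 0.38  0.72  0.06  1.76 -0.06  0.66  0.06]
```

Call:
carry_out(
  commands=[
    [0.034,-0.012,0,0,0,-8.4],
    [0.067,-0.025,0,0,0,-16.8],
    [0.101,-0.037,0,0,0,-25.1],
    [0.135,-0.05,0,0,0,-33.5],
    [0.169,-0.062,0,0,0,-41.9],
    [0.202,-0.074,0,0,0,-50.3],
    [0.236,-0.087,0,0,0,-58.7],
    [0.27,-0.099,0,0,0,-67],
    [0.304,-0.112,0,0,0,-75.4],
    [0.337,-0.124,0,0,0,-83.8],
    [0.371,-0.136,0,0,0,-92.2],
    [0.405,-0.149,0,0,0,-100.5],
  ],
)

```text
clock: 18.4
tool_pos: [0.542, 0.1532, 0.1436]
eef_rot: [0.113, 0.994, -0.001, -0.002]
contact_force: [-0.2, 0.6, -3.6]
opening: 0.262
```

Call:
carry_out(
  commands=[
    [0,0,0,0,0,0],
    [0,0,0.01,0,0,0],
    [0,0,0.01,0,0,0],
  ],
)

```text
clock: 18.7
tool_pos: [0.5414, 0.1499, 0.1328]
eef_rot: [0.117, 0.993, -0.002, -0.002]
contact_force: [-0.5, -0.7, -3.6]
opening: 0.258
```

Run:
```python
from h import *
from plant import r
b=tray(.040,-.0195);print(b);row(r,[*b,.06],np.degrees(T0[2])+90)
q=r.snapshot("side");cv2.imwrite("pics/s12.png",cv2.resize(q["img"][80:220,180:340],None,fx=5,fy=4.2,interpolation=cv2.INTER_CUBIC)[:,:800])
p=r.snapshot("top");cv2.imwrite("pics/t12.png",cv2.resize(p["img"][165:270,105:195],None,fx=5,fy=5,interpolation=cv2.INTER_CUBIC))
```

```text
[0.54357297 0.15235992]
[-0.0018, 0.0033, 0.0727] [-0.26, -0.25, -0.19] clk 18.7 pos [0.5414 0.1499 0.1328] F [-0.5 -0.7 -3.6] op 0.2576468074639737 q [-0.15  0.73 -0.35  1.82  0.39  0.66  0.61]
```

View pics/s12.png

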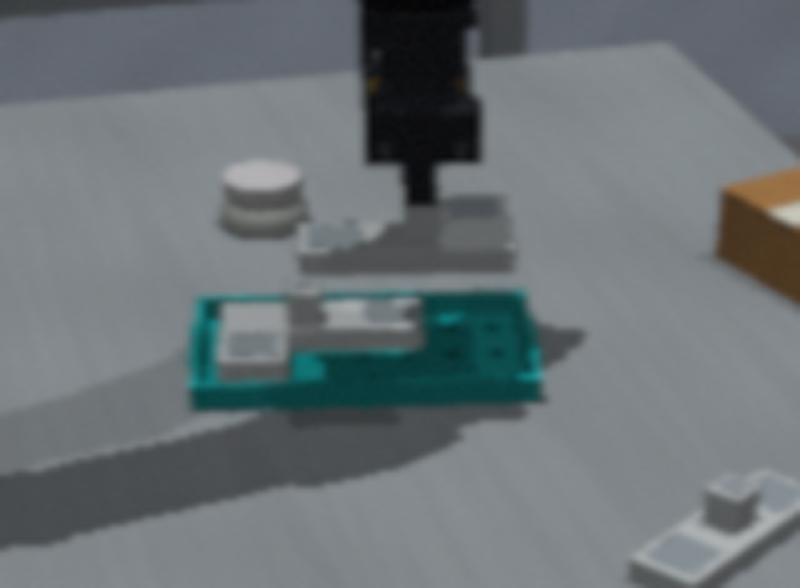

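View pics/t12.png

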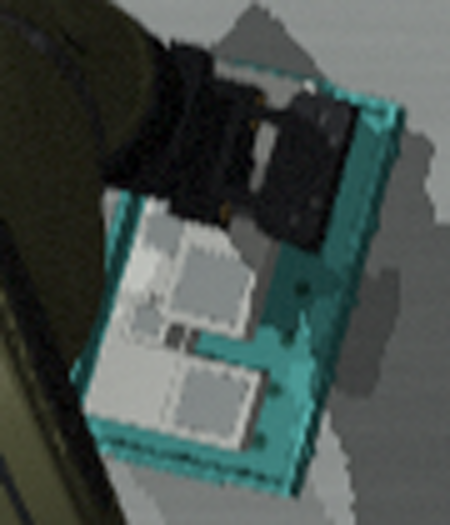

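Run:
```python
from h import *
from plant import r
p=r.snapshot("top")
f=lambda c,o:(np.array(c)+.5)/5-.5+o
A,e=rigid(L[[1,2,3,5,0]],ray(p,f([(85,412),(245,450),(268,372),(235,200),(157,180)],(105,165)),.026))
c,s=np.cos(T0[2]),np.sin(T0[2]);print((A[:2]-T0[:2])@np.array([[c,-s],[s,c]]),np.degrees(A[2]-T0[2]),e)
```

```text
[-0.02903535  0.00508559] 179.9638221226889 [0.93959574 1.5722896  0.60569381 1.70603276 1.24100056]
```

Call:
carry_out(
  commands=[
    [-0.002,0.002,0.03,0,0,0],
    [-0.002,0.002,0.06,0,0,0],
    [-0.002,0.002,0.07,0,0,0],
    [-0.002,0.002,0.07,0,0,0],
    [-0.002,0.002,0.07,0,0,0],
  ],
)

```text
clock: 19.35
tool_pos: [0.5466, 0.154, 0.0664]
eef_rot: [0.116, 0.993, 0.0, 0.001]
contact_force: [0.6, 0.4, -3.3]
opening: 0.259
```

Run:
```python
from h import *
from plant import r
b=tray(.040,-.0195);row(r,[*b,.0305],np.degrees(T0[2])+90)
q=r.snapshot("side");cv2.imwrite("pics/s13.png",cv2.resize(q["img"][80:220,180:340],None,fx=5,fy=4.2,interpolation=cv2.INTER_CUBIC)[:,:800])
```

```text
[0.0026, -0.0023, 0.0358] [0.05, 0.07, -0.1] clk 19.35 pos [0.5466 0.154  0.0664] F [ 0.6  0.4 -3.3] op 0.259469446731852 q [-0.19  0.84 -0.29  1.85  0.44  0.51  0.56]
```

View pics/s13.png

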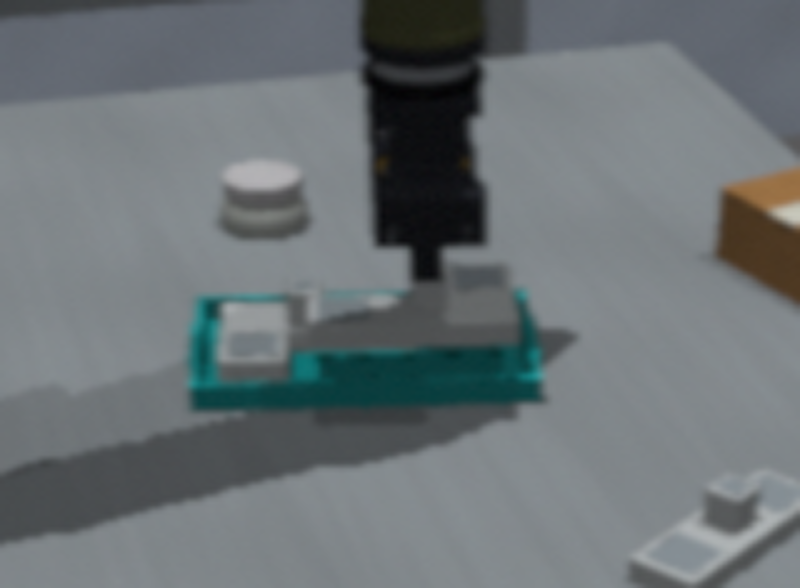

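Call:
carry_out(
  commands=[
    [0.002,-0.002,0.005,0,0,0],
    [0.002,-0.002,0.015,0,0,0],
    [0.002,-0.002,0.022,0,0,0],
    [0.002,-0.002,0.028,0,0,0],
    [0.002,-0.002,0.033,0,0,0],
    [0.002,-0.002,0.035,0,0,0],
    [0.002,-0.002,0.035,0,0,0],
    [0.002,-0.002,0.035,0,0,0],
  ],
)

```text
clock: 20.2
tool_pos: [0.5436, 0.1526, 0.0306]
eef_rot: [0.116, 0.993, 0.0, 0.0]
contact_force: [-0.3, 0.1, -3.9]
opening: 0.26
```

Run:
```python
from h import *
from plant import r
b=tray(.040,-.0195);row(r,[*b,.0305],np.degrees(T0[2])+90)
q=r.snapshot("side");cv2.imwrite("pics/s14.png",cv2.resize(q["img"][80:220,180:340],None,fx=5,fy=4.2,interpolation=cv2.INTER_CUBIC)[:,:800])
```

```text
[-0.0, -0.0002, 0.0001] [0.01, 0.01, -0.07] clk 20.2 pos [0.5436 0.1526 0.0306] F [-0.3  0.1 -3.9] op 0.25998188918864706 q [-0.21  0.89 -0.25  1.87  0.47  0.43  0.54]
```

View pics/s14.png

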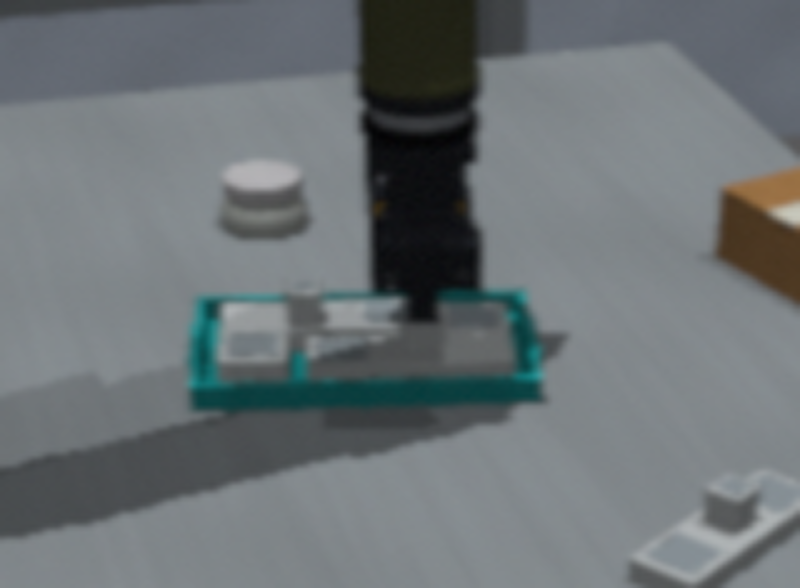

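Call:
carry_out(
  commands=[
    [0,0,0.001,0,0,0],
    [0,0,0.001,0,0,0],
  ],
)

```text
clock: 20.45
tool_pos: [0.5437, 0.1526, 0.0297]
eef_rot: [0.116, 0.993, 0.0, 0.0]
contact_force: [-0.5, -0.1, -2.9]
opening: 0.258
```

Call:
carry_out(
  commands=[
    [0,0,0,0,0,0],
    [0,0,0,0,0,0],
    [0,0,0,0,0,0],
    [0,0,0,0,0,0],
    [0,0,0,0,0,0],
    [0,0,-0.03,0,0,0],
    [0,0,-0.07,0,0,0],
    [0,0,-0.11,0,0,0],
    [0,0,-0.15,0,0,0],
    [0,0,-0.15,0,0,0],
    [0,0,-0.15,0,0,0],
  ],
  fingers=60,
)

```text
clock: 21.55
tool_pos: [0.5438, 0.1524, 0.1802]
eef_rot: [0.116, 0.993, 0.0, 0.001]
contact_force: [0.2, -0.3, -0.4]
opening: 0.762
```

Call:
carry_out(
  commands=[
    [0,-0.05,0,0,0,0],
    [0,-0.1,0,0,0,0],
    [0,-0.15,0,0,0,0],
    [0,-0.2,0,0,0,0],
    [0,-0.25,0,0,0,0],
    [0,-0.25,0,0,0,0],
    [0,-0.25,0,0,0,0],
  ],
)

```text
clock: 22.25
tool_pos: [0.4845, -0.0922, 0.1781]
eef_rot: [0.118, 0.993, 0.0, -0.002]
contact_force: [-0.9, 0.7, 0.7]
opening: 0.766
```

Run:
```python
from h import *
from plant import r
s=r.get_state();print(s["clock"],s["tool_pos"],s["opening"])
q=r.snapshot("side");cv2.imwrite("pics/s15.png",cv2.resize(q["img"][80:240,180:360],None,fx=4,fy=3.6,interpolation=cv2.INTER_CUBIC))
p=r.snapshot("top");cv2.imwrite("pics/t15.png",cv2.resize(p["img"][165:270,105:195],None,fx=5,fy=5,interpolation=cv2.INTER_CUBIC))
print(r.spot_point(q,"straight"),r.spot_point(p,"straight"))
```

```text
22.25 [ 0.48448809 -0.09219948  0.17809985] 0.7656659703450353
[{'xyz': [0.6551, -0.1244, 0.0014], 'p': 0.87}] [{'xyz': [0.5082, 0.1788, 0.0049], 'p': 0.75}, {'xyz': [0.656, -0.1254, -0.0004], 'p': 0.73}]
```

View pics/s15.png

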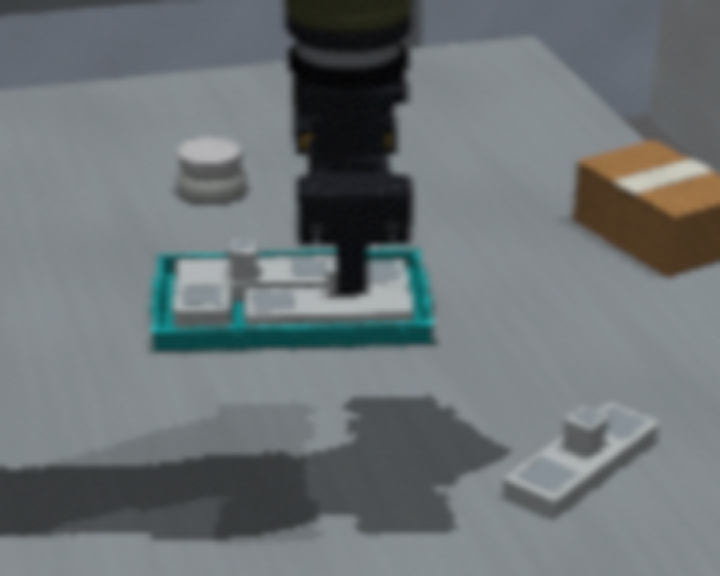

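View pics/t15.png

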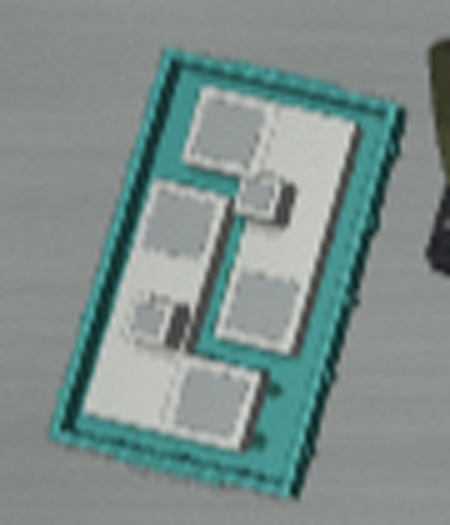

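Both plates lie flat and interlocked inside the walls, with clear gaps all round. The straight plate has not moved and the arm is clear. Handing in.

Run:
```python
from plant import r
print(r.finish_job())
```

```text
the job is handed in; nothing more can be done
None
```

Both L-shaped plates are in the turquoise tray, half a turn from each other and interlocked. I handed the job in at about 22 s on the robot clock; it reports no verdict.

**What went wrong on the way:** my first grasp on the second plate slipped off its grip block, with a reading of about 16 N on the tool. I didn't find out why. I measured the block again, re-centred the gripper and re-gripped it, and that lift held.

**Last checks:**
- **Plates:** the final top and side pictures show both plates flat inside the walls, with gaps all round. The first plate measured (-29, +5) mm from the tray centre, turned 180° to it. The second was released at about (+29, -6.5) mm; I took that from the gripper position, not from a fit to the final picture.
- **Straight plate:** it was found at about (0.655, -0.125), within about 2 mm of where it started. In the last top picture the network's best match for it was the tray, which I took as a false hit.
- **Arm:** it was about 18 cm above the bench and touching nothing.

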